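# Turn the desk organiser until the red tin faces front

## Robot

A 6-joint arm with a two-finger parallel gripper is mounted at the origin on the work surface. World frame = base frame: x ahead of the robot, y to its left, z up, the work surface at z = 0. Lengths are in m, angles in rad, forces in N, time in s.
With the tool pointing down it reaches from about 0.375 to 0.975 m from the base axis. Payload 3.8 kg.
Tool frame: the origin (TCP) lies at the very end of the fingers, on their centre line; the grasp point (between the pads) lies 19 mm behind it (bot.pinch_z is the distance from the TCP to the grasp point, in m); x points along the fingers, y is the direction in which the jaws open and shut, and the axes are right-handed (so a half turn about x gives the same grasp; the last joint's range is limited). The gripper opens to 85 mm and grips with 20 to 120 N. Pads are 22 mm wide; open, the fingers measure 114 mm over their backs; the gripper's body (76 mm by 85 mm) begins 54 mm behind the grasp point. The pads swing forward as they close: fully open they stand 13 mm farther back than shut.
Start: joints at [-1.188, 0.264, 1.604, -0, 1.274, -0.037], TCP at [0.275, -0.616, 0.231] pointing down, gripper open.
Joint ranges: [-2.63, 2.63], [-0.94, 2.18], [0.31, 2.57], [-1.31, 4.45], [0, 2.66], [-2.55, 2.55]. Speed limits (rad/s): [2.57, 2.57, 3.14, 3.14, 3.14, 3.14].

## Interface

Orientations are given as a rotation vector (axis times angle).
In Python, from workcell import monitor, imaging, finish_job, bot gives the robot as it stands.
- The arm moves only by the tool jog_arm, never from a script. Its argument "rows" is a list of rows, each a list of 7 numbers: the shift along the tool's x, y, z in m, then the turn, a rotation vector about the tool's x, y, z in rad, then the opening in per cent of the stroke, from 0 (shut) to 100 (fully open). A call has 1 to 20 rows; each row is the pose to reach, as a shift and turn from the pose measured when the call began, along the tool's axes at that moment; what a row does not reach only later rows make up. A row lasts 1/10 s, in which the tool goes at most 50 mm and 8.59 degrees, less where a joint would pass 70% of its speed; a pose out of reach is approached as far as the arm can. A call with a gripper value outside its range is refused whole. The fingers move at their own pace and stop on an object; "force" is the grip in N (left out, the last holds). Time passes only in rows, so rows that repeat a pose let the fingers close. It gives the time, the measured TCP pose, the force and the opening at its end, in the units of the state.
- monitor.read_state(): the state, without advancing time (a new reading comes with each control period).
- imaging.read_camera(name): name is "scene" or "top" or "wrist"; returns the picture (400x640x3 uint8, blue, green, red); there is no depth.
- imaging.camera_params(name): a dict with "fx", "fy", "cx", "cy" (pixels), "k1" (the pictures are not rectified: a ray, as slopes to the right and down, at radius r is drawn at 1 + k1 r^2 times it, then the intrinsics apply), "T" (4x4, takes a point from camera to world coordinates); the wrist camera has in their place "T_tool_cam" (4x4, takes a point from camera to tool coordinates, whose origin is the TCP and whose axes are the tool frame's). Camera axes: x right, y down, z forward; pixel columns grow to the right and rows downward; lengths in m; the calibration is good to about 2 mm. A picture is of the moment at which its call begins: read the wrist's pose just before it. camera_params takes no time and is no camera call.
- finish_job(): hands the job in, once; it reports no verdict.
The state is a dict: "time": time; "q": joint angles; "joint_vel": joint speeds; "joint_torque": joint torques, N m; "tool_pos": TCP position; "tcp_rot": TCP orientation; "wrist_force": force on the tool from outside, world axes, zero at the start; "torque": the same for the moment, N m; "width": opening from 0.0 (shut) to 1.0 (fully open).
Only numpy, scipy, OpenCV 4.12 (cv2) and the standard library are available. Lean on these libraries where they do the work, as an engineer would, in place of code of your own. Each camera call takes 0.05 s, during which the arm holds its last target. There are 200 camera calls.

## Task

Bring the red tin round to the front of the rotating desk organiser: with the fingers push the turntable round by its rim or the black knobs on it, gently and without gripping, until the red tin stands in line with the white pointer on the desk, then let go and leave the turntable at rest. Only push the turntable: do not touch or lift the things standing on it, and leave the mug and the stapler where they are.

Things in the scene. Friction and masses are not known exactly. Their poses are not given: they have to be found in the camera images.
- stand: Fixed black foot under the turntable, on the desk. Origin: on the turntable's vertical axis, at desk height. Its -x axis is the front: a white flat pointer (5 mm thick, 26 mm wide, diamond tip) lies on the desk along -x from under the turntable out to 200 mm from the axis. Position and yaw vary.
- pointer_tip (a point): The outer end of the white pointer, 200 mm from the turntable's axis, 5 mm above the desk. The line from the axis to this point is the front direction.
- turntable: Pale wooden disc, 260 mm across, 20 mm thick, on a vertical axis over the stand; turns both ways without stops, and friction stops it almost at once when let go (about 0.7 N at the rim turns it). Origin: on the axis at the disc's underside, 14 mm above the desk; top face 34 mm above the desk. A 24 mm brass hub stands 12 mm above the top face.
- knob (a point): Top centre of one of the eight equal upright black knobs on the turntable's rim: each 12 mm in diameter, 30 mm tall (tops 64 mm above the desk), centred 120 mm from the axis, evenly spaced at 22.5, 67.5, 112.5 ... degrees from the disc's own x axis (this one at 22.5). They turn with the disc.
- seat (a point): One of the four round seats on the disc's top face: rings 6 mm high, 60 mm inside and 66 mm outside diameter, centred 65 mm from the axis at 0, 90, 180 and 270 degrees from the disc's x axis, so each seat is midway between two knobs. This point: centre of the seat at 0 degrees, on the disc's top face.
- red_tin: Loose; stands in one of the four round seats of the turntable (which seat varies), its axis 65 mm from the turntable's axis. Origin: centre of its underside, z up. Not to be touched or lifted. Red round tin with a red lid, 55 mm across, 52 mm tall. This is the thing to bring to the front.
- blue_cup: Loose; stands in one of the four round seats of the turntable (which seat varies), its axis 65 mm from the turntable's axis. Origin: centre of its underside, z up. Not to be touched or lifted. Blue empty cup, 54 mm across, 45 mm tall.
- succulent: Loose; stands in one of the four round seats of the turntable (which seat varies), its axis 65 mm from the turntable's axis. Origin: centre of its underside, z up. Not to be touched or lifted. Small green plant in a terracotta pot, 54 mm across, 55 mm tall over all.
- paperweight: Loose; stands in one of the four round seats of the turntable (which seat varies), its axis 65 mm from the turntable's axis. Origin: centre of its underside, z up. Not to be touched or lifted. Green glass domed paperweight, 54 mm across, 35 mm tall.
- mug: Bystander: loose white mug on the desk beside the organiser, 80 mm across with a handle to its +y, 90 mm tall. Origin: centre of its underside.
- stapler: Bystander: loose black and grey stapler lying on the desk on the other side, 130 mm long along its x, 36 mm wide, 54 mm tall. Origin: centre of its underside.

How it is judged:
By the outcome, as a careful person would: the job done as asked, in the order asked, and still so for the second after the job is handed in, with the robot touching nothing.
It also fails if it takes over 54 s, if anything falls off the work surface, if the arm or the gripper's body presses on something with over 40 N, if the wrist force passes 120 N, or if a joint passes its speed limit or range.

## Working session

There is one attempt and no reset: what is moved stays moved. The work goes in short steps, Python scripts to look and compute and a tool call to move; the robot and the scene stay as the last step left them, time stands still between calls to the robot, and variables do not carry over. Pictures are saved under pics/ and viewed, about 8 in all and at most 12, crops included, and the job is handed in when it is done.

Besides the shell and the picture viewer there is one more tool, called by a JSON object that holds its "fn" and its "kwargs". jog_arm: Moves the arm, as the interface text tells. Its arguments: {"type":"object","properties":{"rows":{"type":"array","items":{"type":"array","items":{"type":"number"}}},"force":{"type":"number"}},"required":["rows"]}

```bash
mkdir -p pics
cat > h.py <<'E'
import numpy as np, cv2
from workcell import monitor, imaging, finish_job, bot
from scipy.spatial.transform import Rotation as R
def ray(name,u,v,z):
    p=imaging.camera_params(name); K=np.array([[p['fx'],0,p['cx']],[0,p['fy'],p['cy']],[0,0,1.]])
    x,y=cv2.undistortPoints(np.array([[[u,v]]],float),K,np.array([p['k1'],0,0,0.]))[0,0]
    T=np.array(p['T']); d=T[:3,:3]@[x,y,1]; o=T[:3,3]
    return o+d*(z-o[2])/d[2]
def proj(name,P):
    p=imaging.camera_params(name); T=np.linalg.inv(np.array(p['T'])); c=T[:3,:3]@np.array(P)+T[:3,3]
    s=c[:2]/c[2]; s=s*(1+p['k1']*(s@s)); return s*[p['fx'],p['fy']]+[p['cx'],p['cy']]
E
python3 - <<'E'
from h import *
for n in('top','scene'): cv2.imwrite(f'pics/{n}0.png',imaging.read_camera(n))
s=monitor.read_state(); print(s['time'],s['tool_pos'],R.from_rotvec(s['tcp_rot']).as_matrix().round(3))
E
```

```text
0.1 [ 0.27489023 -0.61577241  0.23010026] [[-0.001  0.408 -0.913]
 [ 0.002 -0.913 -0.408]
 [-1.    -0.002 -0.   ]]
```

View pics/top0.png

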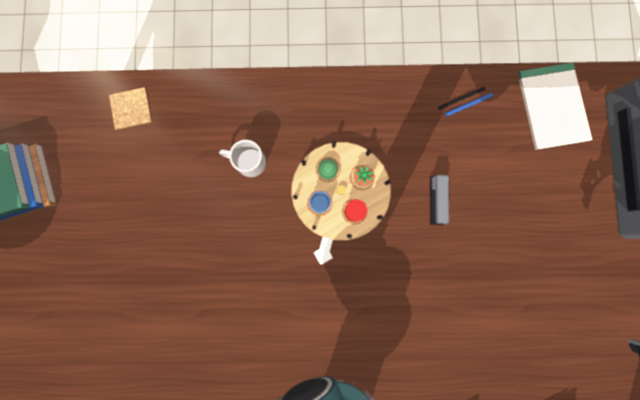

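View pics/scene0.png

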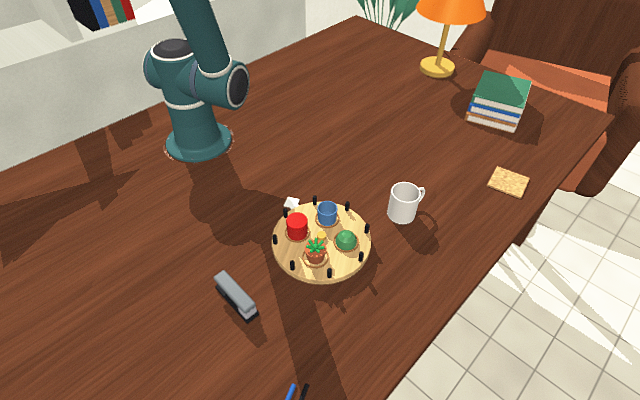

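The top view shows the disc centred near (341,191), the pointer tip near (322,263), the red tin near (356,211) and the blue cup near (320,202). The mug is at (246,158) and the stapler at (440,200). Next I'll enlarge that area.

Run:
```python
from h import *
im=cv2.imread('pics/top0.png')[130:275,280:400]
cv2.imwrite('pics/top0c.png',cv2.resize(im,None,fx=4,fy=4,interpolation=cv2.INTER_CUBIC))
```

```text
(no output)
```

View pics/top0c.png

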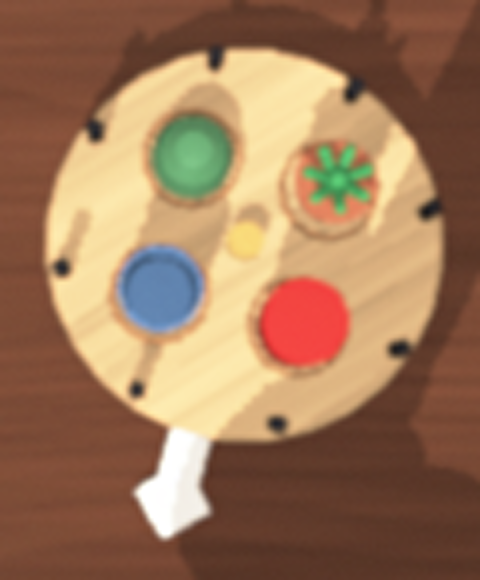

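```bash
cat >> h.py <<'E'
def cr(pts,z,o=(280,130),f=4): return np.array([ray('top',(x+.5)/f-.5+o[0],(y+.5)/f-.5+o[1],z) for x,y in pts])
E
python3 - <<'E'
from h import *
k=cr([(216,52),(354,86),(433,208),(401,348),(278,424),(135,390),(61,267),(94,129)],.062)
c=k.mean(0); print('c',c,np.linalg.norm(k-c,axis=1).round(4))
d=cr([(45,244),(444,244),(244,47),(244,441)],.034); print('disc',d.mean(0),d.round(3).tolist())
tip=cr([(165,540)],.005)[0]; print('tip',tip,np.linalg.norm((tip-c)[:2]))
a=lambda p:np.degrees(np.arctan2(p[1]-c[1],p[0]-c[0]))
print('front',a(tip))
for n,p,z in(('red',(304,322),.086),('blue',(161,287),.079),('pap',(193,156),.06),('suc',(332,188),.08)):
  q=cr([p],z)[0]; print(n,q,a(q),np.linalg.norm((q-c)[:2]))
print('knobs',[round(a(p)%360,1) for p in k]); print(k.round(3))
print('mug',ray('top',249,158,.09),'stap',[ray('top',*p,.054) for p in((433,176),(448,223))])
p=imaging.camera_params('wrist'); print(np.array(p['T_tool_cam']).round(3),p['fx'])
E
```

```text
c [ 0.59720273 -0.02507206  0.062     ] [0.1212 0.1198 0.1201 0.1198 0.1198 0.1201 0.1192 0.1193]
disc [ 0.59691959 -0.02568667  0.034     ] [[0.598, 0.104, 0.034], [0.594, -0.156, 0.034], [0.727, -0.029, 0.034], [0.468, -0.022, 0.034]]
tip [0.403796  0.0291442 0.005    ] 0.20086205809241198
front 164.34061804120446
red [ 0.54074677 -0.05729175  0.086     ] -150.28638965301394 0.06500294979132686
blue [0.56452092 0.03009591 0.079     ] 120.64272705400408 0.0641218068418289
pap [0.65013141 0.00766816 0.06      ] 31.7397933499955 0.06223638446681271
suc [ 0.62471457 -0.07783782  0.08      ] -62.462655057969044 0.05950736662266824
knobs [np.float64(7.9), np.float64(323.5), np.float64(277.9), np.float64(232.9), np.float64(188.1), np.float64(142.9), np.float64(98.3), np.float64(53.4)]
[[ 0.717 -0.008  0.062]
 [ 0.693 -0.096  0.062]
 [ 0.614 -0.144  0.062]
 [ 0.525 -0.121  0.062]
 [ 0.479 -0.042  0.062]
 [ 0.501  0.047  0.062]
 [ 0.58   0.093  0.062]
 [ 0.668  0.071  0.062]]
mug [0.67486661 0.20458055 0.09      ] stap [array([ 0.62737629, -0.26201383,  0.054     ]), array([ 0.50630451, -0.2941175 ,  0.054     ])]
[[ 0.    -0.268  0.963 -0.144]
 [ 1.    -0.001 -0.001 -0.001]
 [ 0.001  0.963  0.268 -0.068]
 [ 0.     0.     0.     1.   ]] 278.5043160461538
```

Measurements:
- **Turntable axis:** (0.597, −0.025). The knobs sit 120 mm from it, as they should.
- **Front direction:** 164.3°, with the tip 201 mm from the axis.
- **Red tin:** at 210.6°, so it needs about −46.3°.

Plan: push the knob at 188° with the shut fingers' side face until it reaches about 142°. I'll stop short, check, then finish.

{"fn": "jog_arm", "kwargs": {"rows": [[0, -0.414, -0.393, -0.89, 0, 0, 0], [0, -0.414, -0.393, -0.89, 0, 0, 0], [0, -0.414, -0.393, -0.89, 0, 0, 0], [0, -0.414, -0.393, -0.89, 0, 0, 0], [0, -0.414, -0.393, -0.89, 0, 0, 0], [0, -0.414, -0.393, -0.89, 0, 0, 0], [0, -0.414, -0.393, -0.89, 0, 0, 0], [0, -0.414, -0.393, -0.89, 0, 0, 0], [0, -0.414, -0.393, -0.89, 0, 0, 0], [0, -0.414, -0.393, -0.89, 0, 0, 0], [0, -0.414, -0.393, -0.89, 0, 0, 0], [0, -0.414, -0.393, -0.89, 0, 0, 0], [0, -0.414, -0.393, -0.89, 0, 0, 0], [0, -0.414, -0.393, -0.89, 0, 0, 0], [0, -0.414, -0.393, -0.89, 0, 0, 0], [0, -0.414, -0.393, -0.89, 0, 0, 0], [0, -0.414, -0.393, -0.89, 0, 0, 0]], "force": 20}}

```text
time: 1.8
tool_pos: [0.4648, -0.0786, 0.2309]
tcp_rot: [1.401, 1.075, -1.4]
wrist_force: [-0.7, 0.2, -0.5]
width: 0.006
```

```bash
cat >> h.py <<'E'
C=np.array([.5972,-.0251]); U=np.array([.2588,.9659]); N=np.array([-.9659,.2588])
def st():
    s=monitor.read_state(); M=R.from_rotvec(s['tcp_rot']).as_matrix(); d=np.array(s['tool_pos'])[:2]-C
    print(s['time'],s['tool_pos'],'n,u',d@N,d@U,'w',s['width'],s['wrist_force'],'yaws y,z',np.degrees(np.arctan2(M[1,1:],M[0,1:])),'tilt',M[2])
    return s,M
E
python3 - <<'E'
from h import *
st()
cv2.imwrite('pics/w1.png',imaging.read_camera('wrist'))
E
```

```text
1.8 [ 0.46476083 -0.07857658  0.23092126] n,u 0.11408325145884214 -0.08592828598904306 w 0.00601269240961595 [-0.68523911  0.16637545 -0.5258525 ] yaws y,z [ -15.06393942 -105.06404893] tilt [-0.99999805 -0.00125652 -0.00152119]
```

View pics/w1.png

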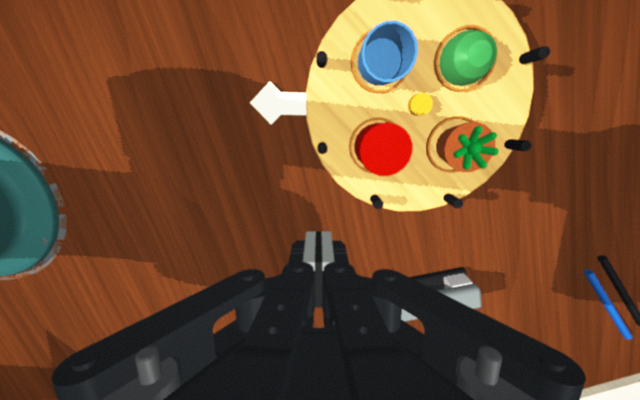

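The wrist view shows the shut fingertips at (318,245), with the knob to push straight ahead at (322,148) and a clear path down. The fingers are narrow, so I'll follow the knob's arc.

{"fn": "jog_arm", "kwargs": {"rows": [[0.05, 0, 0, 0, 0, 0, 0], [0.1, 0, 0, 0, 0, 0, 0], [0.15, 0, 0, 0, 0, 0, 0], [0.181, 0, 0, 0, 0, 0, 0], [0.181, 0, 0, 0, 0, 0, 0], [0.181, 0, 0, 0, 0, 0, 0]]}}

```text
time: 2.45
tool_pos: [0.4646, -0.0785, 0.0501]
tcp_rot: [1.401, 1.076, -1.401]
wrist_force: [0.5, 0.1, 1.3]
width: 0.004
```

{"fn": "jog_arm", "kwargs": {"rows": [[0, 0, -0.006, 0, 0, 0, 0], [0, 0, -0.012, 0, 0, 0, 0], [0, 0, -0.017, 0, 0, 0, 0], [0, 0, -0.021, 0, 0, 0, 0], [0, 0, -0.025, 0, 0, 0, 0], [0, -0.001, -0.029, 0, 0, 0, 0], [0, -0.003, -0.034, 0, 0, 0, 0], [0, -0.004, -0.039, 0, 0, 0, 0], [0, -0.005, -0.044, 0, 0, 0, 0], [0, -0.006, -0.049, 0, 0, 0, 0], [0, -0.007, -0.054, 0, 0, 0, 0], [0, -0.008, -0.059, 0, 0, 0, 0], [0, -0.008, -0.064, 0, 0, 0, 0], [0, -0.008, -0.069, 0, 0, 0, 0], [0, -0.008, -0.074, 0, 0, 0, 0], [0, -0.008, -0.079, 0, 0, 0, 0], [0, -0.007, -0.084, 0, 0, 0, 0], [0, -0.006, -0.089, 0, 0, 0, 0], [0, -0.005, -0.094, 0, 0, 0, 0], [0, -0.004, -0.098, 0, 0, 0, 0]]}}

```text
time: 4.45
tool_pos: [0.4866, 0.0176, 0.0503]
tcp_rot: [1.401, 1.076, -1.401]
wrist_force: [-0.5, 0.1, 0.2]
width: -0.0
```

Run:
```python
from h import *
st()
a=imaging.read_camera('top')[130:275,280:400]
cv2.imwrite('pics/t2.png',cv2.resize(a,None,fx=4,fy=4,interpolation=cv2.INTER_CUBIC))
```

```text
4.45 [0.48657791 0.01760327 0.05034567] n,u 0.11790148541269889 0.012618096108818366 w -8.230349619528641e-05 [-0.45420443  0.13373291  0.19843208] yaws y,z [ -15.08751811 -105.08770636] tilt [-0.99999662 -0.00204425 -0.00160728]
```

View pics/t2.png

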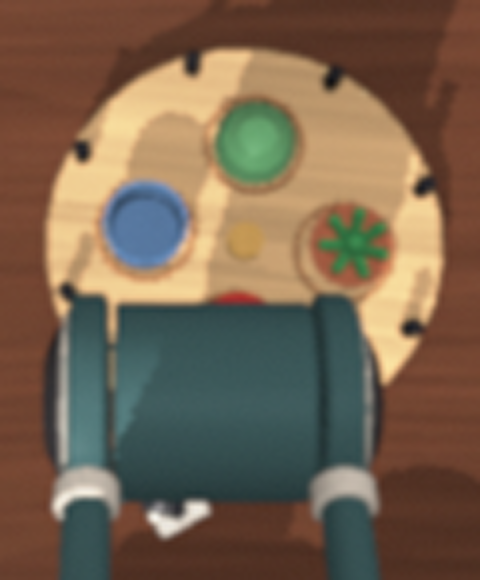

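The disc has turned clockwise. The arm hides the tin, but six knobs show at (191,60), (333,75), (425,184), (413,327), (82,149) and (68,290).

Run:
```python
from h import *
k=cr([(191,59),(334,75),(426,184),(414,327),(82,149),(67,290)],.062)[:,:2]-C
a=np.degrees(np.arctan2(k[:,1],k[:,0]))%45; print(a.round(1),np.linalg.norm(k,axis=1).round(4))
```

```text
[15.8 15.5 15.5 15.4 15.6 15.6] [0.1203 0.1191 0.1194 0.1198 0.1189 0.1188]
```

{"fn": "jog_arm", "kwargs": {"rows": [[0, 0.001, -0.003, 0, 0, 0, 0], [0, 0.002, -0.006, 0, 0, 0, 0], [0, 0.003, -0.009, 0, 0, 0, 0], [0, 0.004, -0.011, 0, 0, 0, 0], [0, 0.005, -0.013, 0, 0, 0, 0], [0, 0.006, -0.015, 0, 0, 0, 0], [0, 0.007, -0.016, 0, 0, 0, 0], [0, 0.007, -0.016, 0, 0, 0, 0], [0, 0.007, -0.016, 0, 0, 0, 0]]}}

```text
time: 5.4
tool_pos: [0.4982, 0.0316, 0.0506]
tcp_rot: [1.402, 1.075, -1.4]
wrist_force: [0.7, 0.7, -0.0]
width: -0.001
```

Run:
```python
from h import *
st()
a=imaging.read_camera('top')[130:275,280:400]
cv2.imwrite('pics/t3.png',cv2.resize(a,None,fx=4,fy=4,interpolation=cv2.INTER_CUBIC))
```

```text
5.4 [0.4981943  0.0316119  0.05056822] n,u 0.11030664006674856 0.029155348581444505 w -0.0010658469129285419 [ 0.66550462  0.65454923 -0.03670603] yaws y,z [ -15.09087813 -105.09101855] tilt [-0.99999676 -0.00105832 -0.00231578]
```

View pics/t3.png

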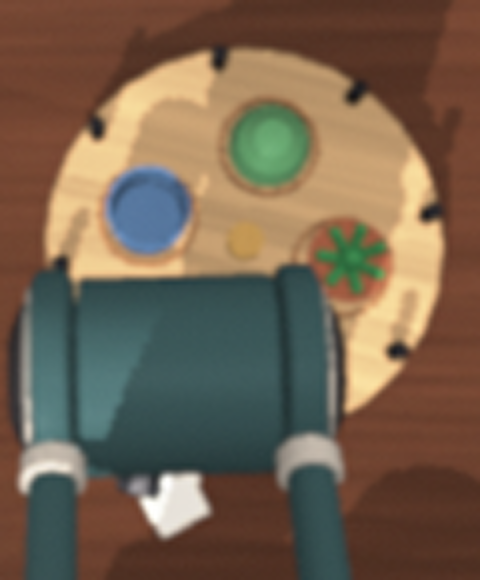

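Knob tops are now near (219,55), (357,90), (432,210), (399,350) and (97,127). I'll compute the remaining angle.

Run:
```python
from h import *
k=cr([(219,53),(357,90),(433,210),(399,350),(96,127)],.062)[:,:2]-C
a=np.degrees(np.arctan2(k[:,1],k[:,0]))%45; print(a.round(1),a.mean(),np.linalg.norm(k,axis=1).round(4))
```

```text
[7.  7.  7.3 7.1 7.5] 7.176486939633719 [0.1203 0.1188 0.1199 0.1195 0.1191]
```

About 0.3° remains, which is within measurement error. I'll back off, rise clear and check the tin directly.

{"fn": "jog_arm", "kwargs": {"rows": [[0, 0, 0.005, 0, 0, 0, 0], [0, 0, 0.012, 0, 0, 0, 0], [0, 0, 0.012, 0, 0, 0, 0], [-0.05, 0, 0.012, 0, 0, 0, 0], [-0.1, 0, 0.012, 0, 0, 0, 0], [-0.15, 0, 0.012, 0, 0, 0, 0], [-0.15, 0, 0.06, 0, 0, 0, 0], [-0.15, 0, 0.11, 0, 0, 0, 0], [-0.15, 0, 0.16, 0, 0, 0, 0], [-0.15, 0, 0.21, 0, 0, 0, 0], [-0.15, 0, 0.26, 0, 0, 0, 0], [-0.15, 0, 0.31, 0, 0, 0, 0], [-0.15, 0, 0.36, 0, 0, 0, 0], [-0.15, 0, 0.36, 0, 0, 0, 0], [-0.15, 0, 0.36, 0, 0, 0, 0]]}}

```text
time: 6.95
tool_pos: [0.4037, -0.3173, 0.1995]
tcp_rot: [1.405, 1.074, -1.402]
wrist_force: [0.6, 0.5, 0.2]
width: -0.002
```

Run:
```python
from h import *
st()
f=imaging.read_camera('top'); cv2.imwrite('pics/t4full.png',f)
a=f[130:275,280:400]
cv2.imwrite('pics/t4.png',cv2.resize(a,None,fx=4,fy=4,interpolation=cv2.INTER_CUBIC))
```

```text
6.95 [ 0.40368974 -0.31727544  0.1995408 ] n,u 0.11129655787219501 -0.332292711087508 w -0.001568869719848588 [0.55919626 0.52339398 0.16247812] yaws y,z [ -15.30047556 -105.30074871] tilt [-0.99999397 -0.00152845 -0.00311901]
```

View pics/t4.png

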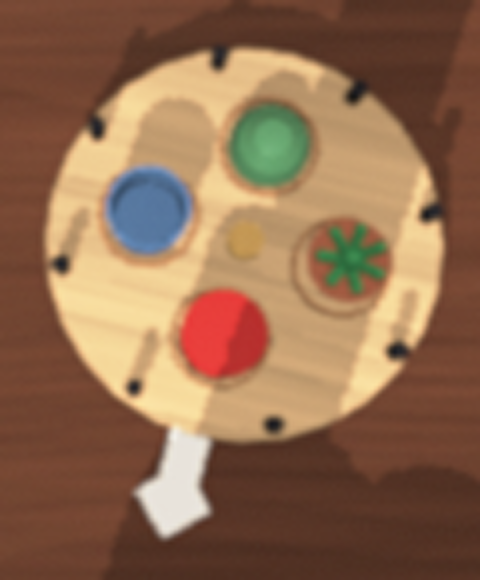

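The red tin, at about (224,333), is now in line with the pointer, whose tip is at (165,540). I'll put numbers on that.

Run:
```python
from h import *
c=C
A=lambda p:np.degrees(np.arctan2(p[...,1]-c[1],p[...,0]-c[0]))
k=cr([(219,53),(357,90),(433,210),(399,350),(274,426),(133,388),(60,263),(96,127)],.062)
c2=k.mean(0)[:2]; print('c',c2); c=c2
a=A(k)%45; print('knobs',a.round(1),a.mean(),'-> red seat',a.mean()+157.5)
print('red',A(cr([(224,334)],.086)[0]),'tip',A(cr([(165,540)],.005)[0]), 'stem mid',A(cr([(190,440),(182,470)],.005)))
f=cv2.imread('pics/t4full.png').astype(int)
for n in('top0','t4full'):
    f=cv2.imread(f'pics/{n}.png').astype(int); m=(f[...,2]>110)&(f[...,1]<90)&(f[...,0]<90)&(f[...,2]-f[...,1]>95); m[:150]=0;m[240:]=0;m[:,:285]=0;m[:,395:]=0
    v,u=np.nonzero(m); q=ray('top',u.mean(),v.mean(),.084); print(n,m.sum(),q,A(q),np.linalg.norm(q[:2]-c))
g=cv2.imread('pics/t4full.png').astype(int); g0=cv2.imread('pics/top0.png').astype(int)
d=np.abs(g-g0).sum(2); print('mug diff',d[140:180,218:268].mean(),'stapler diff',d[172:228,430:452].mean())
print('time',monitor.read_state()['time'])
```

```text
c [ 0.59695929 -0.02498731]
knobs [7.  7.  7.4 7.2 6.9 7.  7.  7.4] 7.104728418134408 -> red seat 164.6047284181344
red 164.80399859374626 tip 164.34515959443408 stem mid [164.15413664 164.10967518]
top0 366 [ 0.54056815 -0.05702227  0.084     ] -150.39974298714336 0.06485522484404314
t4full 364 [ 0.53445636 -0.00769391  0.084     ] 164.53422353496617 0.06485119596814537
mug diff 35.2225 stapler diff 30.54951298701299
time 7.0
```

The tin is within about 0.3° of the pointer. The mug and stapler pixel differences may only be shadow, so I'll look once more.

View pics/t4full.png

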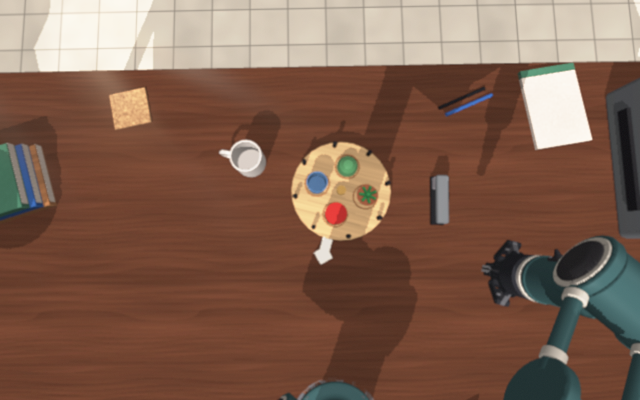

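The mug at (246,158) and the stapler at (440,200) haven't moved, and the arm is clear of everything. Handing in.

```bash
python3 -c "
from h import *
finish_job()"
```

```text
the job is handed in; nothing more can be done
```

The red tin now stands in line with the white pointer, and I've handed the job in. I pushed one black knob sideways with the shut fingers, turning the disc about 46° clockwise, then backed off and lifted clear.

- **Alignment:** in the last top picture the tin's direction came out at 164.5–164.8° from three measurements. The pointer's tip is at 164.3° and its stem at about 164.1°, so they agree to within about 0.5°. I left that as it was because it's close to the measuring error.
- **At rest:** after I let go, the disc stood where it was when I stopped pushing (7.1° against 7.2° for the knobs).
- **Other things:** all four items are still in their seats. The mug and stapler look unmoved in the full picture. The pixel comparison there wasn't zero (about 30–35), and I put that down to changed shading.
- **Force and time:** the wrist force readings at the end of each move were below about 1.5 N, and it took about 7 s in all.

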